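Tighten a battery module's clamp nut with its ratchet lever

ROBOT

A 6-joint arm with a two-finger parallel gripper is mounted at the origin on the work surface. World frame = base frame: x ahead of the robot, y to its left, z up, the work surface at z = 0. Lengths are in mm, angles in rad, forces in N, time in s.
With the tool pointing down it reaches from about 400 to 925 mm from the base axis. Payload 12.5 kg.
Tool frame: the origin (TCP) lies on the mounting face of the last link; the fingertips stand 190 mm ahead of it and the grasp point (between the pads) lies 171 mm ahead of it; z points along the fingers, y is the line along which they close (so a half turn about z gives the same grasp; the last joint's range is limited). The gripper opens to 95 mm and grips with 3 to 60 N. Pads are 20 mm wide; open, the fingers measure 119 mm over their backs; the gripper's body (75 mm by 180 mm) begins 59 mm behind the grasp point.
Start: joints at [-1.374, 0.491, 1.559, -0, 1.092, -0.106], TCP at [186.391, -596.56, 404.761] pointing down, gripper open.
Joint ranges: [-3.1, 3.1], [-0.84, 2.19], [0.05, 2.79], [-1.13, 4.28], [0.06, 2.93], [-2.69, 2.69]. Speed limits (rad/s): [2.22, 2.22, 2.79, 3.14, 3.14, 3.14].

INTERFACE

Orientations are given as [roll, pitch, yaw] about the fixed x, y, z axes, in that order (R = Rz(yaw) Ry(pitch) Rx(roll)).
In Python, from cell import env gives the robot as it stands.
- The arm moves only by the tool carry_out, never from a script. Its argument "series" is a list of rows, each a list of 5 numbers: the shift along the tool's x, y, z in m, then the turn about the tool's z in degrees, then the opening, from 0 (shut) to 1 (fully open). A call has 1 to 20 rows; each row is the pose to reach, as a shift and turn from the pose commanded when the call began, along the tool's axes at that moment; what a row does not reach only later rows make up. A row lasts 1/8 s, in which the tool goes at most 62.5 mm and 10.7 degrees, less where a joint would pass 70% of its speed; a pose out of reach is approached as far as the arm can. A call with a gripper value outside its range is refused whole. The fingers move at their own pace and stop on an object; the grip force is fixed at half the most. Time passes only in rows, so rows that repeat a pose let the fingers close. It gives the time, the measured TCP pose, the force, the opening and the grip force at its end, in the units of the state.
- env.state(): the state, without advancing time (a new reading comes with each control period).
- env.read_camera(name): name is "scene" or "top" or "wrist"; returns (picture, depth): 400x640x3 uint8, red, green, blue; 400x640 float32, mm along the optical axis (not along the pixel's ray), 0 where there is no reading.
- env.get_calibration(name): a dict with "intrinsics" (3x3 intrinsics, pixels), "cam_to_world" (4x4, takes a point from camera to world coordinates); the wrist camera has in their place "T_tool_cam" (4x4, takes a point from camera to tool coordinates, whose origin is the TCP and whose axes are the flange's). Camera axes: x right, y up, looking along -z (the intrinsics and any distortion apply to the point x, -y, -z); pixel columns grow to the right and rows downward; lengths in mm; the calibration is good to about 2 mm. The wrist camera is an equidistant fisheye: a pixel r from the principal point sees the ray r / f radians off the axis. A picture is of the moment at which its call begins: read the wrist's pose just before it. get_calibration takes no time and is no camera call.
- env.job_done(): hands the job in; it is judged then, once.
The state is a dict: "t": time; "joints": joint angles; "qvel": joint speeds; "tau": joint torques, N m; "eef_pos": TCP position; "tcp_rot": TCP orientation; "ft_force": force on the tool from outside, world axes, zero at the start; "moment": the same for the moment, N m; "opening": opening from 0.0 (shut) to 1.0 (fully open); "grip_force": force on a finger pad.
Only numpy, scipy, OpenCV 4.12 (cv2) and the standard library are available. Lean on these libraries where they do the work, as an engineer would, in place of code of your own. Each camera call takes 0.05 s, during which the arm holds its last target. There are 200 camera calls.

TASK

On the battery module whose lever has the blue knob, swing the lever clockwise (seen from above) so that its ratchet grips and turns the nut, until the red pointer stands inside the green sector of the dial. Then swing the lever back anticlockwise, where it runs free, until it rests at its stop pin, with the pointer still in the green, and let go. Leave the lever with the orange knob alone.

Things in the scene. Friction and masses are not known exactly. Their poses are not given: they have to be found in the camera images.
- blue_knob (a point): Centre of the blue upright knob (28 mm diameter, 50 mm tall, top 24 mm above this point, 132 mm above the table) fixed on the end of the ratchet lever. It circles blue_axis at 130 mm radius, level. The lever's flat bar, 18 mm wide, has its top 26 mm below this point. 4 to 6 N at the knob drives lever and nut clockwise, 1 to 2 N swings the lever back; it stays where left.
- blue_axis (a point): Point on the vertical axis of lever and nut of the blue-knobbed module, level with the knob's centre. z up; x, y along the sides of the module (block 168 mm square, 76 mm high to the top of its white dial of 148 mm diameter). The parked lever points 50 degrees anticlockwise of x (seen from above), the middle of the green sector lies 150 degrees anticlockwise of x.
- blue_lever (a joint): Angle of the blue-knobbed lever, rad: 0 at its steel stop pin (hard stop), growing clockwise seen from above, at most 2.1. Starts between 0.10 and 0.35. Clockwise the ratchet takes up at most 0.28 rad of play, then grips and the nut turns along; anticlockwise it clicks freely and the nut stays.
- blue_pointer (a joint): Angle of that module's nut and red pointer (bar reaching 69 mm from the axis, just above the dial, below the lever), rad: 0 at the middle of the green sector, negative before it, growing clockwise. The green spans -0.21 to 0.21. Starts between -1.05 and -0.60. If driven too far, the ratchet cannot bring it back.
- orange_knob (a point): Centre of the knob of the other, otherwise identical module with an orange knob: to be left alone.

How it is judged:
By the outcome, as a careful person would: the job done as asked, in the order asked, and still so for the second after the job is handed in, with the robot touching nothing.
It also fails if it takes over 40 s, if anything falls off the work surface, if the arm or the gripper's body presses on something with over 40 N, if the wrist force passes 120 N, or if a joint passes its speed limit or range.

## Working session

There is one attempt and no reset: what is moved stays moved. The work goes in short steps, Python scripts to look and compute and a tool call to move; the robot and the scene stay as the last step left them, time stands still between calls to the robot, and variables do not carry over. Pictures are saved under pics/ and viewed, at most 10 in all, crops included, and the job is handed in when it is done.

Besides the shell and the picture viewer there is one more tool, called after ">>>" as name(argument=value, ...) on one line, values as JSON. carry_out: Moves the arm, as the interface text tells. Its arguments: {"type":"object","properties":{"series":{"type":"array","items":{"type":"array","items":{"type":"number"}}}},"required":["series"]}

```bash
mkdir -p pics
cat > h.py <<'E'
import numpy as np, cv2
from cell import env
from scipy.spatial.transform import Rotation as R
def pts(name):
    s=env.state(); im,d=env.read_camera(name); c=env.get_calibration(name); K=np.array(c["intrinsics"])
    v,u=np.mgrid[:400,:640]
    T=np.array(c["cam_to_world"])
    P=np.stack([(u-K[0,2])/K[0,0]*d,-(v-K[1,2])/K[1,1]*d,-d],-1)
    return im,d,P@T[:3,:3].T+T[:3,3]
E
python3 - <<'E'
from h import *
s=env.state();print({k:np.round(v,3) for k,v in s.items()})
ims=[]
for n in("top","scene"):
    im,d,P=pts(n); np.savez(n+".npz",im=im,P=P,d=d)
    cv2.imwrite(f"pics/{n}.png",im[...,::-1])
    c=env.get_calibration(n);print(n,{k:np.round(v,2).tolist() for k,v in c.items()})
E
```

```text
{'t': np.float64(0.0), 'joints': array([-1.374,  0.492,  1.559, -0.   ,  1.092, -0.106]), 'qvel': array([ 0.   ,  0.002,  0.   , -0.001,  0.   , -0.   ]), 'tau': array([-1.0000e-03, -6.1265e+01, -2.5818e+01,  6.9000e-02,  4.8000e-02,
       -0.0000e+00]), 'eef_pos': array([ 186.388, -596.528,  404.149]), 'tcp_rot': array([-3.14 , -0.   ,  0.303]), 'ft_force': array([0.415, 0.059, 0.064]), 'moment': array([ 0.007, -0.016, -0.027]), 'grip_force': np.float64(0.0), 'opening': np.float64(0.996)}
top {'intrinsics': [[417.26, 0.0, 321.96], [0.0, 417.26, 204.39], [0.0, 0.0, 1.0]], 'cam_to_world': [[-0.02, 0.99, -0.11, 462.61], [-1.0, -0.02, -0.0, 37.83], [-0.0, 0.11, 0.99, 1034.53], [0.0, 0.0, 0.0, 1.0]]}
scene {'intrinsics': [[399.33, 0.0, 322.37], [0.0, 399.33, 203.5], [0.0, 0.0, 1.0]], 'cam_to_world': [[-0.12, -0.59, 0.8, 1131.41], [0.99, -0.05, 0.11, 111.87], [-0.02, 0.8, 0.6, 521.62], [0.0, 0.0, 0.0, 1.0]]}
```

View pics/top.png

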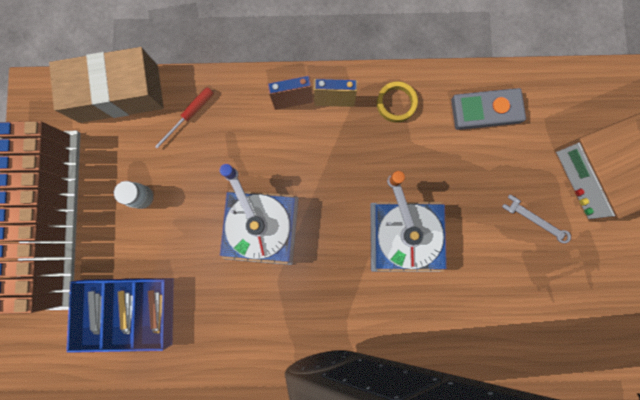

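View pics/scene.png

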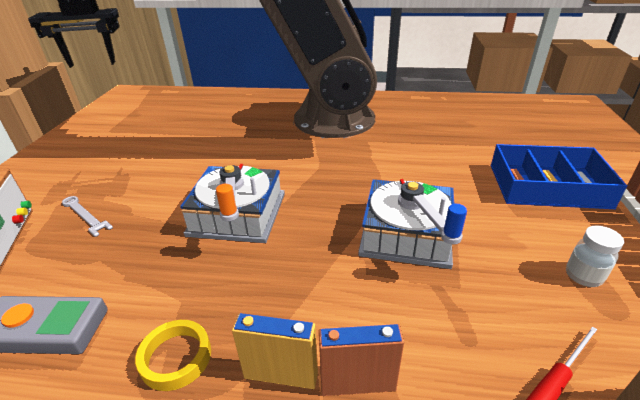

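The top view shows the blue knob at (228,172), its axis at (256,226), the green sector at (243,247) and the red pointer at about (263,247). The scene view shows the blue knob at (455,222). The orange module is on the right in the top view, centred at (415,236).

```bash
cat >> h.py <<'E'
def meas(name,im,P,box):
    x0,x1,y0,y1=box; hsv=cv2.cvtColor(im,cv2.COLOR_RGB2HSV).astype(int)
    H,S,V=hsv[...,0],hsv[...,1],hsv[...,2]
    b=np.zeros(H.shape,bool); b[y0:y1,x0:x1]=1
    z=P[...,2]
    m={"knob":b&(H>105)&(H<130)&(S>150)&(z>95),"knobtop":b&(H>105)&(H<130)&(S>150)&(z>126),"green":b&(H>45)&(H<80)&(S>100)&(z>60),"red":b&((H<6)|(H>174))&(S>130)&(z>60)&(V>90),
       "dial":b&(S<50)&(V>130)&(abs(z-76)<5),"blk":b&(z>55)&(z<84)}
    for k,q in m.items():
        if q.sum()>3:
            p=P[q]; print(name,k,q.sum(),"mean",p.mean(0).round(1),"med",np.median(p,0).round(1),"min",p.min(0).round(1),"max",p.max(0).round(1))
    return m
E
python3 - <<'E'
from h import *
for n,box in(("top",(210,305,155,275)),("scene",(350,475,170,275))):
    f=np.load(n+".npz"); m=meas(n,f["im"],f["P"],box)
    if n=="top":
        p=f["P"][m["blk"]][:,:2].astype(np.float32)
        print(cv2.minAreaRect(p))
    q=m["dial"]|m["green"]|m["red"]
    p=f["P"][m["dial"]]; hull=cv2.convexHull(p[:,:2].astype(np.float32)); print("enc",cv2.minEnclosingCircle(hull),cv2.fitEllipse(hull))
im=np.load("top.npz")["im"][155:275,210:310]
cv2.imwrite("pics/c1.png",cv2.resize(im,None,fx=5,fy=5,interpolation=2)[...,::-1])
E
```

```text
top knob 18 mean [636.5 238.4 154.9] med [635.9 237.5 154.9] min [629.1 235.5 152.1] max [645.2 244.4 157.5]
top knobtop 18 mean [636.5 238.4 154.9] med [635.9 237.5 154.9] min [629.1 235.5 152.1] max [645.2 244.4 157.5]
top green 115 mean [470.8 225.   76.3] med [470.1 224.7  76.3] min [456.1 210.8  72.4] max [485.7 240.9  80.6]
top red 27 mean [472.1 180.5  82.4] med [471.2 180.4  82.3] min [453.1 175.4  74.4] max [491.7 185.4  86.4]
top dial 2326 mean [515.9 187.5  75.2] med [514.2 179.1  75.2] min [436.2 119.   71. ] max [589.6 271.8  81. ]
top blk 4112 mean [512.7 189.4  72.9] med [509.1 183.5  74. ] min [431.3 105.4  58.5] max [604.1 279.7  83.9]
((517.1260986328125, 192.67160034179688), (160.5445098876953, 160.1320037841797), 83.99959564208984)
enc ((500.3384704589844, 192.58200073242188), 89.96672058105469) ((503.5652770996094, 193.1166229248047), (158.63265991210938, 173.90499877929688), 91.0093765258789)
scene knob 550 mean [647.9 243.9 140.8] med [646.5 244.7 140.1] min [624.7 111.9 107.1] max [1131.4  259.8  521.6]
scene knobtop 402 mean [648.4 243.9 149.4] med [645.7 245.1 148.6] min [624.7 111.9 126.1] max [1131.4  259.8  521.6]
scene green 93 mean [473.4 228.6  78.6] med [471.7 228.   77. ] min [452.7 210.7  75.2] max [525.6 244.1 109.5]
scene red 16 mean [458.9 178.8  83.7] med [458.9 178.8  83.5] min [451.2 175.3  82.2] max [469.3 182.7  85.5]
scene dial 1928 mean [533.4 181.3  75.7] med [539.2 171.8  75.8] min [443.1 119.8  71. ] max [592.9 265.6  79.8]
scene blk 3593 mean [541.1 179.2  72.2] med [551.6 171.8  75. ] min [434.4 105.8  55. ] max [605.1 279.6  84. ]
enc ((515.1163330078125, 191.70997619628906), 78.43061065673828) ((516.6976318359375, 192.4227752685547), (146.9762725830078, 152.48828125), 102.78231811523438)
```

View pics/c1.png

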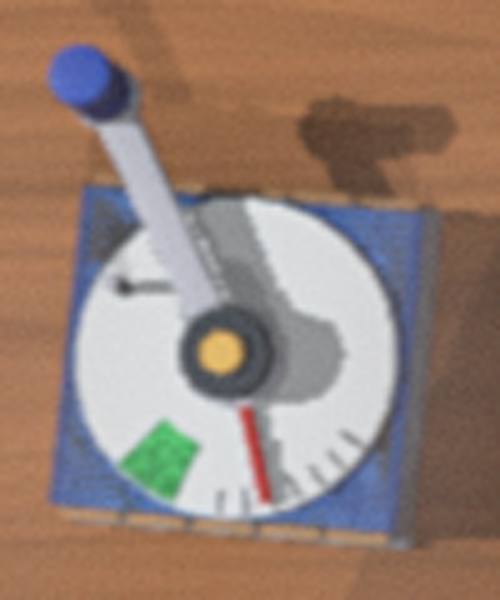

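The crop shows the lever running up-left to the knob, with the pin at crop (120,285). The pointer points down and slightly right to (265,495), and the green sector is at (160,460). The knob top measures about 155 mm against the text's 132, so I'll check that.

Run:
```python
from h import *
f=np.load("scene.npz");im,P,d=f["im"],f["P"],f["d"]
hsv=cv2.cvtColor(im,cv2.COLOR_RGB2HSV)
print("scene col 455: row,rgb,P")
for v in range(198,256,3): print(v,im[v,455],P[v,455].round(0))
f=np.load("top.npz");im,P=f["im"],f["P"]
print("top")
for u,v in[(222,168),(225,170),(228,172),(231,174),(234,178),(238,186),(242,195),(246,205),(256,226)]: print(u,v,im[v,u],P[v,u].round(0))
# two-view triangulation of knob top edge/centre
def ray(n,u,v):
    c=env.get_calibration(n);K=np.array(c["intrinsics"]);T=np.array(c["cam_to_world"])
    r=T[:3,:3]@np.array([(u-K[0,2])/K[0,0],-(v-K[1,2])/K[1,1],-1]);return T[:3,3],r/np.linalg.norm(r)
def tri(a,b):
    (p,r),(q,s)=ray(*a),ray(*b); t=np.linalg.lstsq(np.c_[r,-s],q-p,rcond=None)[0]
    return (p+t[0]*r).round(1),(q+t[1]*s).round(1)
print(tri(("top",226,170.5),("scene",456,207)))
big=np.hstack([cv2.resize(np.load("scene.npz")["im"][160:275,350:480],None,fx=5,fy=5,interpolation=2)])
cv2.imwrite("pics/c2.png",big[...,::-1])
```

```text
scene col 455: row,rgb,P
198 [234 151  80] [389. 305.  -0.]
201 [236 149  80] [403. 302.   2.]
204 [ 48 108 241] [627. 245. 156.]
207 [ 38 109 238] [636. 244. 157.]
210 [ 42 115 240] [641. 243. 155.]
213 [ 28  70 168] [646. 243. 153.]
216 [ 18  47 116] [647. 243. 149.]
219 [ 19  49 120] [649. 244. 144.]
222 [ 15  47 119] [649. 245. 139.]
225 [ 18  48 124] [651. 245. 135.]
228 [ 20  52 126] [649. 247. 127.]
231 [ 19  52 130] [649. 248. 122.]
234 [ 22  55 137] [649. 249. 116.]
237 [ 47  69 146] [648. 250. 109.]
240 [163 160 169] [650. 251. 104.]
243 [147 141 149] [650. 252.  98.]
246 [204 123  68] [548. 283.   0.]
249 [208 128  69] [557. 281.   2.]
252 [207 126  72] [564. 280.   0.]
255 [204 124  70] [573. 279.   1.]
top
222 168 [ 83 103 184] [639. 253. 152.]
225 170 [ 82 100 183] [634. 246. 155.]
228 172 [ 75  99 186] [629. 239. 157.]
231 174 [61 62 86] [627. 236. 142.]
234 178 [106 107 116] [625. 238. 104.]
238 186 [183 185 196] [606. 229. 105.]
242 195 [188 190 198] [586. 220. 104.]
246 205 [189 191 201] [563. 210. 105.]
256 226 [228 189 109] [515. 186. 115.]
(array([632.9, 244.2, 154.4]), array([633. , 245.7, 154.8]))
```

View pics/c2.png

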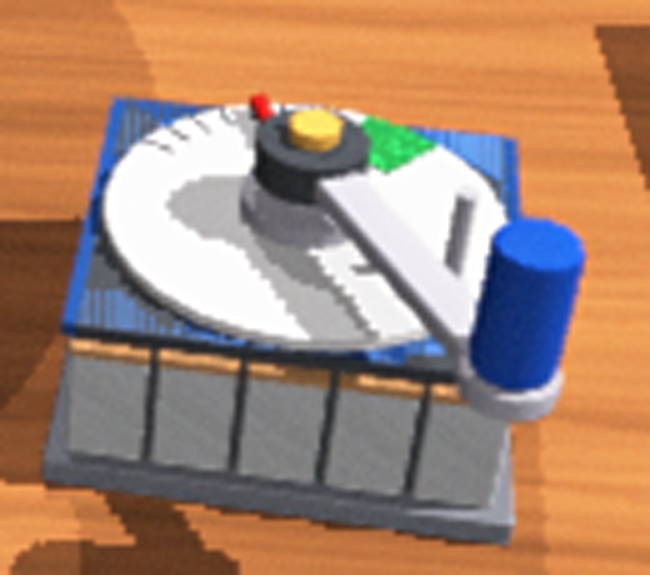

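The text reads consistently: knob centre at z = 132 (top 156, bar top 105). The knob is at about (634,245) and the axis at about (516.5,192), so the radius is about 129. I'll hold the knob loosely between part-open fingers and turn the tool along with the lever. First I move above the knob with a half turn, which keeps joint 6 mid-range.

>>> carry_out(series=[[0.034,-0.0335,0,-9.3,0.46],[0.068,-0.067,0,-18.7,0.46],[0.102,-0.1005,0,-28,0.46],[0.136,-0.134,0,-37.4,0.46],[0.17,-0.1675,0,-46.7,0.46],[0.204,-0.201,0,-56,0.46],[0.238,-0.2345,0,-65.4,0.46],[0.272,-0.268,0,-74.7,0.46],[0.306,-0.3015,0,-84,0.46],[0.34,-0.335,0,-93.4,0.46],[0.374,-0.3685,0,-102.7,0.46],[0.408,-0.402,0,-112,0.46],[0.442,-0.4355,0,-121.4,0.46],[0.476,-0.469,0,-130.7,0.46],[0.51,-0.5025,0,-140,0.46],[0.544,-0.536,0,-149.4,0.46],[0.578,-0.5695,0,-158.7,0.46],[0.612,-0.603,0,-168,0.46],[0.646,-0.6365,0,-177.4,0.46],[0.679,-0.67,0,-186.8,0.46]])

```text
t: 2.6
eef_pos: [635.3, 247.0, 404.3]
tcp_rot: [-3.142, -0.001, -2.715]
ft_force: [0.5, -0.5, -0.9]
opening: 0.462
grip_force: 0.0
```

```bash
cat >> h.py <<'E'
def wrist():
    s=env.state(); im,d=env.read_camera("wrist"); c=env.get_calibration("wrist"); K=np.array(c["intrinsics"]); Tc=np.array(c["T_tool_cam"])
    Rt=R.from_euler("xyz",s["tcp_rot"]).as_matrix()
    v,u=np.mgrid[:400,:640]; a=(u-K[0,2])/K[0,0]; b=(v-K[1,2])/K[1,1]; r=np.hypot(a,b)+1e-9
    D=np.stack([np.sin(r)*a/r,-np.sin(r)*b/r,-np.cos(r)],-1)
    W=D@Tc[:3,:3].T@Rt.T; o=Rt@Tc[:3,3]+s["eef_pos"]
    P=o+W*(d/np.maximum(np.cos(r),1e-3))[...,None]   # depth along optical axis
    at=lambda z: o+W*((z-o[2])/W[...,2])[...,None]
    return s,im,d,P,at
E
python3 - <<'E'
from h import *
s,im,d,P,at=wrist()
print({k:np.round(s[k],3) for k in("t","joints","eef_pos","tcp_rot","opening","ft_force")})
np.savez("w.npz",P=P,im=im)
cv2.imwrite("pics/w1.png",im[...,::-1])
E
```

```text
{'t': np.float64(2.6), 'joints': array([ 0.274,  0.574,  1.407, -0.   ,  1.161, -1.724]), 'eef_pos': array([635.272, 246.953, 404.269]), 'tcp_rot': array([-3.142e+00, -1.000e-03, -2.715e+00]), 'opening': np.float64(0.462), 'ft_force': array([ 0.469, -0.542, -0.852])}
```

View pics/w1.png

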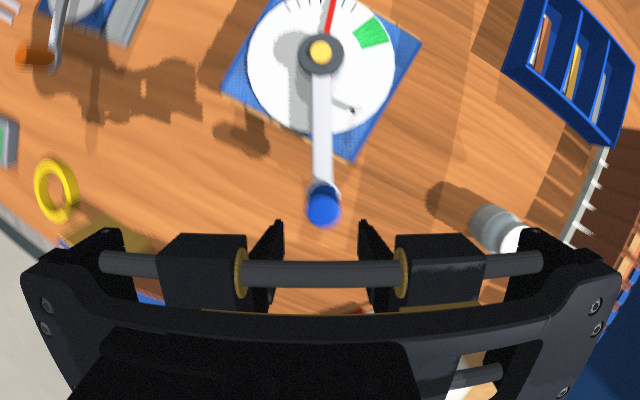

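The wrist view shows the knob at (323,207), the hub at (320,52), the red pointer at (331,15), green at (371,32) and the pin at (351,110). The knob lies centred between the fingers. I'll measure all of these from here.

```bash
cat >> h.py <<'E'
AX=np.array([516.5,192.])
ang=lambda p:np.degrees(np.arctan2(p[1]-AX[1],p[0]-AX[0]))
def wmeas(im,P,at):
    hsv=cv2.cvtColor(im,cv2.COLOR_RGB2HSV).astype(int);H,S,V=hsv[...,0],hsv[...,1],hsv[...,2]
    out={}
    for k,q,z,rr in(("gold",(H>15)&(H<30)&(S>90)&(V>150),117,(0,15)),("red",((H<6)|(H>174))&(S>150),83,(20,75)),("green",(H>45)&(H<80)&(S>100),76,(30,80)),("knob",(H>105)&(H<130)&(S>150)&(V>120),156,(108,152))):
        W=at(z); r=np.hypot(*(W[...,:2]-AX).transpose(2,0,1)); q=q&(r>rr[0])&(r<rr[1])
        if k=="knob": q=q&(P[...,2]>140)
        if q.sum()<4: print(k,"none"); continue
        p=W[q].mean(0); out[k]=p; print(k,q.sum(),"plane",p.round(1),"depth",np.median(P[q],0).round(1),"r",np.hypot(*(p[:2]-AX)).round(1),"ang",ang(p).round(1))
    if "red" in out and "green" in out: print("pointer (rad, cw+):",np.radians((ang(out["green"])-ang(out["red"])+180)%360-180).round(3))
    return out
E
python3 - <<'E'
from h import *
s,im,d,P,at=wrist()
wmeas(im,P,at)
E
```

```text
gold 365 plane [518.1 193.5 117. ] depth [517.9 193.4 116.5] r 2.2 ang 44.1
red 142 plane [476.1 184.   83. ] depth [477.  184.2  84.6] r 41.2 ang -168.8
green 700 plane [471.  227.2  76. ] depth [471.7 226.7  77.9] r 57.6 ang 142.3
knob 858 plane [634.8 247.4 156. ] depth [634.5 247.4 156.5] r 130.6 ang 25.1
pointer (rad, cw+): -0.854
```

The wrist measurement agrees: axis about (517,193), knob at 25°, pointer −0.85. Now I descend around the knob.

>>> carry_out(series=[[0,0,0.03,0,0.46],[0,0,0.06,0,0.46],[0,0,0.085,0,0.46],[0,0,0.103,0,0.46],[0,0,0.103,0,0.46]])

```text
t: 3.32
eef_pos: [634.6, 245.1, 300.5]
tcp_rot: [3.141, -0.002, -2.721]
ft_force: [0.0, -0.7, -0.7]
opening: 0.463
grip_force: 0.0
```

Run:
```python
import numpy as np
for f in np.arange(3,40,3):
    a=np.radians(f);print([round(.13*(1-np.cos(a)),4),round(-.13*np.sin(a),4),0,int(f),.46],end=", ")
```

```text
[np.float64(0.0002), np.float64(-0.0068), 0, 3, 0.46], [np.float64(0.0007), np.float64(-0.0136), 0, 6, 0.46], [np.float64(0.0016), np.float64(-0.0203), 0, 9, 0.46], [np.float64(0.0028), np.float64(-0.027), 0, 12, 0.46], [np.float64(0.0044), np.float64(-0.0336), 0, 15, 0.46], [np.float64(0.0064), np.float64(-0.0402), 0, 18, 0.46], [np.float64(0.0086), np.float64(-0.0466), 0, 21, 0.46], [np.float64(0.0112), np.float64(-0.0529), 0, 24, 0.46], [np.float64(0.0142), np.float64(-0.059), 0, 27, 0.46], [np.float64(0.0174), np.float64(-0.065), 0, 30, 0.46], [np.float64(0.021), np.float64(-0.0708), 0, 33, 0.46], [np.float64(0.0248), np.float64(-0.0764), 0, 36, 0.46], [np.float64(0.029), np.float64(-0.0818), 0, 39, 0.46],
```

>>> carry_out(series=[[0.0002,-0.0068,0,3,0.46],[0.0007,-0.0136,0,6,0.46],[0.0016,-0.0203,0,9,0.46],[0.0028,-0.027,0,12,0.46],[0.0044,-0.0336,0,15,0.46],[0.0064,-0.0402,0,18,0.46],[0.0086,-0.0466,0,21,0.46],[0.0112,-0.0529,0,24,0.46],[0.0142,-0.059,0,27,0.46],[0.0174,-0.065,0,30,0.46],[0.021,-0.0708,0,33,0.46],[0.0248,-0.0764,0,36,0.46],[0.0248,-0.0764,0,36,0.46]])

```text
t: 4.95
eef_pos: [643.4, 165.5, 302.9]
tcp_rot: [3.141, 0.001, 2.934]
ft_force: [-0.3, 1.0, 1.5]
opening: 0.461
grip_force: 0.7
```

Run:
```python
from h import *
import h; h.AX[:]=[517.3,192.8]
s,im,d,P,at=wrist()
print({k:np.round(s[k],3) for k in("t","joints","eef_pos","tcp_rot","ft_force")},"tool ang",ang(s["eef_pos"]))
wmeas(im,P,at)
cv2.imwrite("pics/w2.png",im[...,::-1])
```

```text
{'t': np.float64(4.95), 'joints': array([ 0.152,  0.651,  1.555,  0.   ,  0.934, -1.211]), 'eef_pos': array([643.412, 165.454, 302.919]), 'tcp_rot': array([3.141e+00, 1.000e-03, 2.934e+00]), 'ft_force': array([-0.302,  0.954,  1.453])} tool ang -12.234524338727438
gold 762 plane [518.7 193.4 117. ] depth [518.6 193.3 116.6] r 1.5 ang 21.5
red none
green none
knob 357 plane [636.9 175.6 156. ] depth [636.6 175.7 156.2] r 120.8 ang -8.2
```

View pics/w2.png

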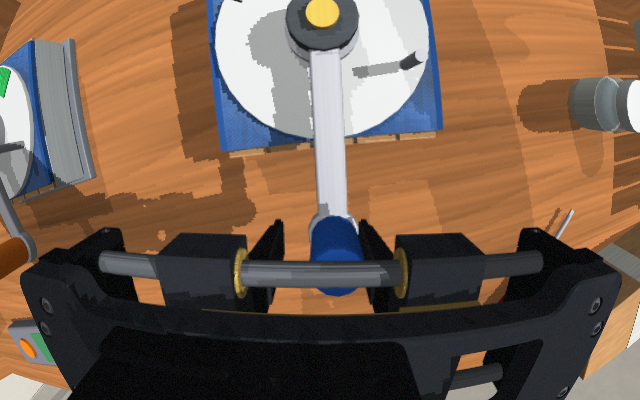

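The wrist view shows the knob at (338,255) against the right (trailing) finger. The pointer and green sector are out of the frame at this height, so I'll check the top and scene cameras.

Run:
```python
from h import *
a=pts("top")[0]; b=pts("scene")[0]
cv2.imwrite("pics/ts.png",np.hstack([cv2.resize(a[150:280,205:315],(400,473)),cv2.resize(b[160:275,350:480],(400,473))])[...,::-1])
```

```text
(no output)
```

View pics/ts.png

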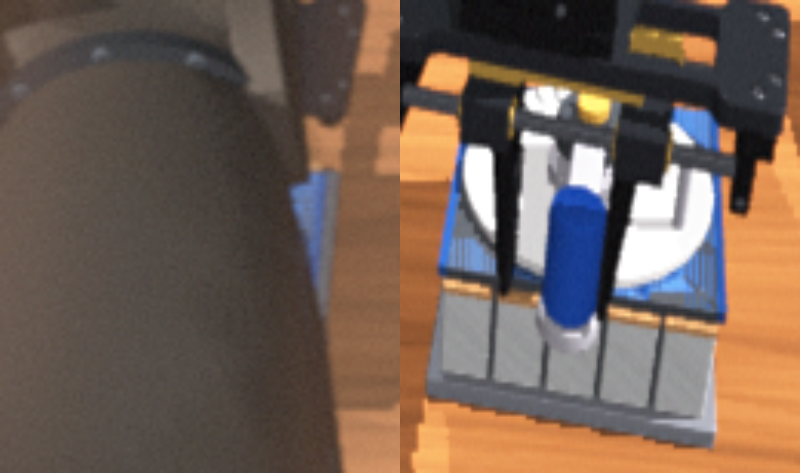

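Both views are blocked (arm in the top one, gripper in the scene one). The lever stays where it's left, so I'll lift and look with the wrist camera.

>>> carry_out(series=[[0,-0.005,-0.005,0,0.46],[0,0.006,-0.03,0,0.46],[0,0.006,-0.07,0,0.46],[0,0.006,-0.105,0,0.46],[0,0.006,-0.105,0,0.46]])

```text
t: 5.72
eef_pos: [644.5, 171.1, 409.9]
tcp_rot: [3.14, 0.005, 2.935]
ft_force: [-0.1, 0.0, -0.2]
opening: 0.462
grip_force: 0.0
```

Run:
```python
from h import *
import h; h.AX[:]=[517.3,192.8]
s,im,d,P,at=wrist()
print({k:np.round(s[k],3) for k in("t","joints","eef_pos","tcp_rot","ft_force")},"tool ang",ang(s["eef_pos"]))
wmeas(im,P,at)
```

```text
{'t': np.float64(5.725), 'joints': array([ 1.610e-01,  5.470e-01,  1.442e+00, -1.000e-03,  1.148e+00,
       -1.203e+00]), 'eef_pos': array([644.516, 171.129, 409.911]), 'tcp_rot': array([3.14 , 0.005, 2.935]), 'ft_force': array([-0.065,  0.047, -0.245])} tool ang -9.667372473474428
gold 338 plane [518.3 193.5 117. ] depth [518.2 193.5 116.6] r 1.2 ang 35.3
red 156 plane [474.4 203.6  83. ] depth [474.8 203.4  84.8] r 44.3 ang 165.9
green 600 plane [472.7 227.4  76. ] depth [473.1 226.6  77.8] r 56.5 ang 142.2
knob 875 plane [643.6 170.7 156. ] depth [643.4 171.  156.4] r 128.2 ang -9.9
pointer (rad, cw+): -0.414
```

The nut gripped after about 9° of play. The pointer is at −0.41 and the knob at −9.9°, so about 23° more is needed. I'll lower, push, back off slightly and lift to look.

>>> carry_out(series=[[0,0,0.04,0,0.46],[0,0,0.08,0,0.46],[0,0,0.107,0,0.46],[0,0,0.107,0,0.46],[0,-0.0067,0.107,3,0.46],[0.0003,-0.0134,0.107,6,0.46],[0.0009,-0.0201,0.107,9,0.46],[0.002,-0.0268,0.107,12,0.46],[0.0033,-0.0334,0.107,15,0.46],[0.005,-0.0399,0.107,18,0.46],[0.0071,-0.0463,0.107,21,0.46],[0.0094,-0.0526,0.107,24,0.46],[0.0117,-0.0577,0.107,26.5,0.46],[0.0117,-0.0577,0.107,26.5,0.46],[0.0086,-0.0505,0.107,23,0.46],[0.0086,-0.0505,0.107,23,0.46],[0.0086,-0.0505,0.08,23,0.46],[0.0086,-0.0505,0.04,23,0.46],[0.0086,-0.0505,0,23,0.46],[0.0086,-0.0505,0,23,0.46]])

```text
t: 8.28
eef_pos: [625.6, 123.6, 409.8]
tcp_rot: [3.139, 0.004, 2.533]
ft_force: [-0.5, -0.2, -1.7]
opening: 0.463
grip_force: 0.0
```

Run:
```python
from h import *
import h; h.AX[:]=[518,193.3]
s,im,d,P,at=wrist()
print({k:np.round(s[k],3) for k in("t","joints","eef_pos","tcp_rot","ft_force")},"tool ang",ang(s["eef_pos"]))
wmeas(im,P,at)
cv2.imwrite("pics/w3.png",im[:220,:,::-1])
```

```text
{'t': np.float64(8.275), 'joints': array([ 0.092,  0.504,  1.521, -0.   ,  1.112, -0.87 ]), 'eef_pos': array([625.596, 123.65 , 409.834]), 'tcp_rot': array([3.139, 0.004, 2.533]), 'ft_force': array([-0.489, -0.175, -1.682])} tool ang -32.91628189570639
gold 335 plane [518.3 193.4 117. ] depth [518.3 193.4 116.6] r 0.3 ang 14.7
red 155 plane [481.  218.8  83. ] depth [481.6 218.3  84.4] r 44.9 ang 145.5
green 351 plane [474.2 225.6  76. ] depth [475.1 225.   77.8] r 54.4 ang 143.6
knob 898 plane [625.7 125.7 156. ] depth [625.6 125.9 156.3] r 127.2 ang -32.1
pointer (rad, cw+): -0.033
```

View pics/w3.png

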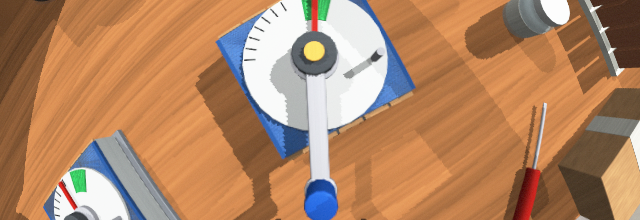

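The pointer stands in the middle of the green (−0.03). Next I swing the lever back toward the stop.

Run:
```python
import numpy as np
for f in -np.linspace(4.5,72,16):
    a=np.radians(f);c=1-np.cos(a);s=np.sin(a);print([float(round(v,4)) for v in(.1281*c-.0044*s,-.0044*c-.1281*s,.107,f,.46)],end=", ")
```

```text
[0.0007, 0.01, 0.107, -4.5, 0.46], [0.0023, 0.02, 0.107, -9.0, 0.46], [0.0046, 0.0298, 0.107, -13.5, 0.46], [0.0076, 0.0394, 0.107, -18.0, 0.46], [0.0114, 0.0487, 0.107, -22.5, 0.46], [0.016, 0.0577, 0.107, -27.0, 0.46], [0.0212, 0.0663, 0.107, -31.5, 0.46], [0.0271, 0.0745, 0.107, -36.0, 0.46], [0.0335, 0.0821, 0.107, -40.5, 0.46], [0.0406, 0.0893, 0.107, -45.0, 0.46], [0.0483, 0.0959, 0.107, -49.5, 0.46], [0.0564, 0.1018, 0.107, -54.0, 0.46], [0.0649, 0.1071, 0.107, -58.5, 0.46], [0.0739, 0.1117, 0.107, -63.0, 0.46], [0.0831, 0.1156, 0.107, -67.5, 0.46], [0.0927, 0.1188, 0.107, -72.0, 0.46],
```

>>> carry_out(series=[[0,0,0.04,0,0.46],[0,0,0.08,0,0.46],[0,0,0.107,0,0.46],[0.0007,0.01,0.107,-4.5,0.46],[0.0023,0.02,0.107,-9,0.46],[0.0046,0.0298,0.107,-13.5,0.46],[0.0076,0.0394,0.107,-18,0.46],[0.0114,0.0487,0.107,-22.5,0.46],[0.016,0.0577,0.107,-27,0.46],[0.0212,0.0663,0.107,-31.5,0.46],[0.0271,0.0745,0.107,-36,0.46],[0.0335,0.0821,0.107,-40.5,0.46],[0.0406,0.0893,0.107,-45,0.46],[0.0483,0.0959,0.107,-49.5,0.46],[0.0564,0.1018,0.107,-54,0.46],[0.0649,0.1071,0.107,-58.5,0.46],[0.0739,0.1117,0.107,-63,0.46],[0.0831,0.1156,0.107,-67.5,0.46],[0.0927,0.1188,0.107,-72,0.46],[0.0927,0.1188,0.107,-72,0.46]])

```text
t: 10.82
eef_pos: [617.0, 274.5, 298.3]
tcp_rot: [3.141, -0.002, -2.493]
ft_force: [0.4, -0.6, 0.1]
opening: 0.46
grip_force: 0.0
```

>>> carry_out(series=[[0.0001,0.003,0,-1.4,0.46],[0.0002,0.006,0,-2.7,0.46],[0.0005,0.009,0,-4,0.46],[0.0008,0.012,0,-5.4,0.46],[0.001,0.014,0,-6.3,0.46],[0.001,0.014,0,-6.3,0.46]])

```text
t: 11.58
eef_pos: [608.2, 285.0, 299.8]
tcp_rot: [-3.142, 0.0, -2.383]
ft_force: [-1.1, -0.2, -0.1]
opening: 0.459
grip_force: 0.0
```

>>> carry_out(series=[[0.0002,0.002,0,-0.9,0.46],[0.0002,0.002,0,-0.9,0.46]])

```text
t: 11.82
eef_pos: [606.8, 286.2, 299.7]
tcp_rot: [-3.142, -0.0, -2.367]
ft_force: [-1.0, -0.1, -0.2]
opening: 0.457
grip_force: 0.0
```

>>> carry_out(series=[[0.0001,0.0015,0,-0.7,0.46],[0.0001,0.0015,0,-0.7,0.46]])

```text
t: 12.08
eef_pos: [605.6, 287.2, 299.7]
tcp_rot: [-3.142, -0.0, -2.355]
ft_force: [0.6, 0.5, 1.0]
opening: 0.458
grip_force: 0.0
```

>>> carry_out(series=[[0.0001,0.0015,0,-0.7,0.46],[0.0001,0.0015,0,-0.7,0.46]])

```text
t: 12.32
eef_pos: [604.6, 288.0, 299.7]
tcp_rot: [-3.141, 0.0, -2.343]
ft_force: [1.4, -1.8, -0.3]
opening: 0.46
grip_force: 0.9
```

>>> carry_out(series=[[0.0001,0.0015,0,-0.7,0.46],[0.0001,0.0015,0,-0.7,0.46]])

```text
t: 12.58
eef_pos: [604.1, 288.1, 299.7]
tcp_rot: [-3.139, 0.0, -2.331]
ft_force: [6.2, -7.9, -1.4]
opening: 0.461
grip_force: 5.0
```

The force rose to 10 N with the tool stalled at 47.8°, so the lever is at the stop. Now I back off, lift and verify.

>>> carry_out(series=[[0,-0.004,0,0,0.46],[0,-0.0085,0,0,0.46],[0,-0.0085,0,0,0.46],[0,-0.0085,-0.03,0,0.46],[0,-0.0085,-0.07,0,0.46],[0,-0.0085,-0.107,0,0.46],[0,-0.0085,-0.107,0,0.46]])

```text
t: 13.45
eef_pos: [609.4, 283.5, 409.8]
tcp_rot: [-3.139, 0.005, -2.331]
ft_force: [0.1, 0.2, -1.6]
opening: 0.46
grip_force: 0.0
```

Run:
```python
from h import *
import h; h.AX[:]=[518,193.3]
s,im,d,P,at=wrist()
print({k:np.round(s[k],3) for k in("t","joints","eef_pos","tcp_rot","ft_force")},"tool ang",ang(s["eef_pos"]))
wmeas(im,P,at)
cv2.imwrite("pics/w4.png",cv2.resize(im[:240,160:480],None,fx=2,fy=2)[...,::-1])
```

```text
{'t': np.float64(13.45), 'joints': array([ 0.337,  0.555,  1.428,  0.   ,  1.154, -2.045]), 'eef_pos': array([609.45 , 283.461, 409.776]), 'tcp_rot': array([-3.139,  0.005, -2.331]), 'ft_force': array([ 0.113,  0.23 , -1.636])} tool ang 44.593394560329344
gold 345 plane [518.3 193.7 117. ] depth [518.1 193.7 116.6] r 0.5 ang 54.0
red 243 plane [480.1 219.9  83. ] depth [480.7 220.   84.6] r 46.3 ang 144.9
green 493 plane [471.4 228.1  76. ] depth [472.  227.8  77.9] r 58.2 ang 143.3
knob 790 plane [610.5 283.3 156. ] depth [610.4 283.1 156.5] r 129.1 ang 44.2
pointer (rad, cw+): -0.029
```

View pics/w4.png

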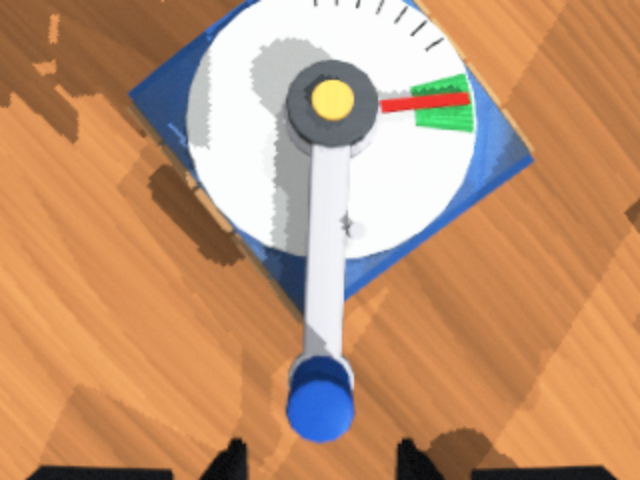

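The lever rests against the stop pin at (355,230), the knob is at 44.2°, and the pointer stands in the middle of the green. The gripper is clear, so I'm handing in.

```bash
python3 -c "
from cell import env
print(env.job_done())"
```

```text
the job is handed in; nothing more can be done
None
```

The job is handed in after about 13.5 s on the robot's clock: the blue-knobbed lever rests at its stop pin, the pointer measured −0.03 rad (inside the green), the gripper is clear, and the orange lever was left alone.

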